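# Free a seized locating pin from a leaning drill jig and bin it

## Task

The steel pin with the yellow T-handle has seized in the leaning blue jig block. Work it out by twisting it back and forth while pulling gently along the bore - a straight pull only lifts the block off its magnetic base plate, which must not happen - then lower it into the red bin before letting go, and leave it lying or leaning in there. Do not shift the other loose things on the table.

Things in the scene. Friction and masses are not known exactly. Their poses are not given: they have to be found in the camera images.
- pin_grip (a point): Centre of the yellow T-handle bar of the loose steel pin (220 g). Bar 70 long (pin x) x 14 thick (pin y) x 22 mm high (pin z); fingers close on the 14 mm. Pin z runs along the shank from tip to handle. Below the bar: neck 12 mm thick, 16 mm long; then a collar 30 mm across, 6 mm thick, its underside 33 mm below this point; then the shank.
- pin_mid (a point): Middle of the whole pin's length (96 mm), 37 mm below the centre of the handle bar along pin z. Axes as pin_grip.
- bore_mouth (a point): Centre of the bore's mouth in the top face (56 x 56 mm) of the blue jig block, 87 mm over the table. z points out along the bore, leaning 0.45 rad (26 degrees) from vertical towards the jig's front (roughly towards the robot); y is level, across the jig. The bore is 19 mm wide, 50 mm deep. At the start the pin is fully in: collar on the face, pin x, y, z along these axes.
- jig_block (a joint): How far the blue jig block has been lifted straight up from its base plate, m; 0 = seated. Its magnets hold it with about 13 N, and it sinks back when the pull stops. The base plate (160 x 130 x 14 mm) is fixed to the table.
- red_bin_floor (a point): Centre of the inner floor of the red open bin, 5 mm above the table. The bin is 180 (x) x 130 (y) x 60 mm high outside, walls 5 mm, fixed to the table, empty. The only red bin on the table.
- green_bin_floor (a point): Centre of the inner floor of a green bin of the same size, holding bolts; not to be used. Fixed.
- carton_mid (a point): Centre of a loose cardboard box, 70 x 100 x 60 mm. Leave alone.
- blue_can_mid (a point): Centre of a loose blue can, 66 mm in diameter, 120 mm high. Leave alone.
- vee_block_mid (a point): Centre of a loose steel V-block, 60 x 50 x 41 mm. Leave alone.
- wrench_grip (a point): Handle of a loose 190 mm wrench lying flat. Leave alone.
- big_bolt_mid (a point): Near the middle of a loose lying bolt, 114 mm long, head 32 mm; its shank runs along its x. Leave alone.
- spacer_ring_mid (a point): Centre of a loose steel ring, 70 mm outside, 25 mm high. Leave alone.
- pin_tip (a point): Tip of the pin's shank, 85 mm below the centre of the handle bar. The shank is 16 mm in diameter and 52 mm long, from the collar to here.
- seized_zone (a point): Where in the bore the pin is seized by friction, 35 mm below the mouth. A straight pull needs about 35 N. While the pin is turning (about 0.3 N m) little friction is left against the pull: 1.5 to 2 mm of pull in each turn of about 0.9 rad, to and fro, brings it out with under 10 N. Past about 22 mm of travel it slides freely; it is clear after 52 mm.
There are look-alikes about, which are no part of the job. What is shaped like the part that bears pin_grip but turquoise is not meant.

How it is judged:
On the way:
1. the pin is right out of the bore, with the jig block seated on its base (distance between pin_grip and bore_mouth above 0.088 m and value of joint jig_block below 0.003 m), for 0.2 s.
At the end, for the whole second after the job is handed in: The middle of the pin is inside the red bin's walls and less than 65 mm above the table, the pin lies still (under 0.03 m/s), and the jig block is seated on its base plate within 3 mm (x of pin_mid in the frame of red_bin_floor between -0.085 and 0.085 m and y of pin_mid in the frame of red_bin_floor between -0.06 and 0.06 m and height (world z) of pin_mid below 0.065 m and linear speed of pin below 0.03 m/s and value of joint jig_block below 0.003 m); the robot touches nothing.
It fails at once if the jig block is lifted more than 6 mm off its base plate (value of joint jig_block above 0.006 m).
It fails at once if the pin is let go above the red bin, its middle still more than 115 mm above the table (horizontal distance between pin_mid and red_bin_floor below 0.12 m and height (world z) of pin_mid above 0.115 m and contact force between the fingers and pin below 0.05 N).
It fails at once if a bystander is moved more than 30 mm (distance of any of carton_mid, blue_can_mid, vee_block_mid, wrench_grip, big_bolt_mid, spacer_ring_mid from where it was at the start of the episode above 0.03 m).
It also fails if it takes over 70 s, if anything falls off the work surface, if the arm or the gripper's body presses on something with over 40 N, if the wrist force passes 120 N, or if a joint passes its speed limit or range.

## Robot

A 6-joint arm with a two-finger parallel gripper is mounted at the origin on the work surface. World frame = base frame: x ahead of the robot, y to its left, z up, the work surface at z = 0. Lengths are in m, angles in rad, forces in N, time in s.
With the tool pointing down it reaches from about 0.3 to 0.875 m from the base axis. Payload 6.4 kg.
Tool frame: the origin (TCP) lies midway between the tips of the shut fingers; the grasp point (between the pads) lies 19 mm behind it; z points along the fingers, y is the line along which they close (so a half turn about z gives the same grasp; the last joint's range is limited). The gripper opens to 85 mm and grips with 20 to 120 N. Pads are 22 mm wide; open, the fingers measure 114 mm over their backs; the gripper's body (76 mm by 85 mm) begins 54 mm behind the grasp point. The pads swing forward as they close: fully open they stand 13 mm farther back than shut.
Start: joints at [-1.375, 0.181, 1.607, -0, 1.354, -0.206], TCP at [0.225, -0.529, 0.231] pointing down, gripper open.
Joint ranges: [-2.99, 2.99], [-0.89, 2.07], [0.3, 2.58], [-1.14, 4.28], [0, 2.63], [-3.12, 3.12]. Speed limits (rad/s): [2.57, 2.57, 3.01, 3.14, 3.14, 3.14].

## Interface

Orientations are given as a unit quaternion [w, x, y, z].
In Python, from rig import get_state, camera, finish_job, spot_in, masks_of gives the robot as it stands.
- The arm moves only by the shell command python3 -m inch 'ROWS' [FORCE]. ROWS is JSON, a list of rows, each an object with "linear": the shift along the tool's x, y, z in mm, a list of three; "yaw": the turn about the tool's z in rad; "fingers": the opening in per cent of the stroke, from 0 (shut) to 100 (fully open). In form: [{"linear": [tx, ty, tz], "yaw": yaw, "fingers": fingers}, ...]. A call has exactly 8 rows; each row shifts and turns the commanded pose from where the row before left it, along the tool's axes as they then stand; what a row does not reach is not made up. A row lasts 1/12 s, in which the tool goes at most 41.7 mm and 7.16 degrees, less where a joint would pass 70% of its speed; a pose out of reach is approached as far as the arm can. A call is refused whole if a number of a shift passes 41.7 or a number of a turn 0.125, either way. A call with a gripper value outside its range is refused whole. The fingers move at their own pace and stop on an object; FORCE is the grip in N (left out, the last holds). Time passes only in rows, so rows that do not move let the fingers close, or fill a call up. It gives the time, the measured TCP pose, the force, the opening and the grip force at its end, in the units of the state.
- get_state(): the state, without advancing time (a new reading comes with each control period).
- camera(name): name is "side" or "top" or "wrist"; returns a dict with "frame" (384x512x3 uint8, red, green, blue), "K" (3x3 intrinsics, pixels), "T" (4x4, takes a point from camera to world coordinates); the wrist camera has in their place "tool_from_camera" (4x4, takes a point from camera to tool coordinates, whose origin is the TCP and whose axes are the flange's). Camera axes: x right, y down, z forward; pixel columns grow to the right and rows downward; lengths in m; the calibration is good to about 2 mm. A picture is of the moment at which its call begins: read the wrist's pose just before it. There is no depth.
- finish_job(): hands the job in; it is judged then, once.
Trained networks look in the newest picture that a camera, given by its name, has taken for a name from the list of things; names that differ only in an ending like _2 or _b are one class to them, and where a whole thing is asked for, a point or a joint stands for the part that bears it (a point fixed in the world has none). Each returns a list of dicts, best first, with "conf" (0 to 1); they miss things now and then, are a little off and sometimes report something else, mostly with a low value. They report only what shows in the picture. A call takes as long as a camera call. They do not tell look-alikes from the thing itself.
- spot_in(target, camera): "point" ([x, y, z] in m, in world coordinates, good to about 4 mm: the middle of the surface that is visible of it).
- masks_of(target, camera): "region" (384x512 bool, what is visible of it).
The state is a dict: "time": time; "qpos": joint angles; "joint_vel": joint speeds; "joint_efforts": joint torques, N m; "position": TCP position; "tool_rot": TCP orientation; "contact_force": force on the tool from outside, world axes, zero at the start; "ft_torque": the same for the moment, N m; "width": finger opening in m; "gripper_force": force on a finger pad.
Only numpy, scipy, OpenCV 4.12 (cv2) and the standard library are available. Lean on these libraries where they do the work, as an engineer would, in place of code of your own. Each camera call takes 0.05 s, during which the arm holds its last target. There are 200 camera calls.

## Working session

There is one attempt and no reset: what is moved stays moved. The work goes in short steps, Python scripts to look and compute and a shell command to move; the robot and the scene stay as the last step left them, time stands still between calls to the robot, and variables do not carry over. Pictures are saved under pics/ and viewed, at most 11 in all, crops included, and the job is handed in when it is done.

```bash
mkdir -p pics; ls
python3 - <<'E'
from rig import *
import cv2,numpy as np
s=get_state();print(s)
ims=[]
for c in ["side","top"]:
    r=camera(c);cv2.imwrite(f"pics/{c}0.png",r["frame"][:,:,::-1]);print(c,r["K"].tolist(),np.round(r["T"],4).tolist())
    for n in ["pin_grip","red_bin_floor","bore_mouth","jig_block","green_bin_floor","carton_mid","blue_can_mid"]:
        print(n,[(np.round(d["point"],3).tolist(),round(d["conf"],2)) for d in spot_in(n,c)][:3])
E
```

```text
pics
{'time': 0.0, 'qpos': array([-1.37529619e+00,  1.81549558e-01,  1.60802255e+00, -1.29248857e-05,
        1.35378640e+00, -2.06301234e-01]), 'joint_vel': array([ 0.00012608, -0.00019848, -0.00028764,  0.00119944,  0.00245277,
       -0.00066528]), 'joint_efforts': array([ 3.86422953e-04, -4.44872725e+01, -3.51335549e+01, -1.88787812e-04,
        9.09669092e-03, -1.62850000e-05]), 'position': array([ 0.2247703 , -0.52864249,  0.23037233]), 'tool_rot': array([-8.82945502e-04,  9.79886581e-01,  1.99553273e-01, -1.54129486e-06]), 'contact_force': array([0.35412663, 0.00809845, 0.72829457]), 'ft_torque': array([-0.00421446,  0.01330836, -0.01882351]), 'gripper_force': 0.0, 'width': 0.08558441687202623}
side [[356.57446932355214, 0.0, 259.8845035530671], [0.0, 356.57446932355214, 192.28298113501242], [0.0, 0.0, 1.0]] [[-0.9496, -0.1443, 0.2784, 0.1522], [-0.3129, 0.4926, -0.812, 0.9721], [-0.0199, -0.8582, -0.5129, 0.6927], [0.0, 0.0, 0.0, 1.0]]
pin_grip [([0.156, 0.339, 0.02], 0.87), ([0.522, 0.036, 0.114], 0.66)]
red_bin_floor [([0.417, -0.295, 0.032], 0.94), ([0.516, 0.339, 0.029], 
[... 262 characters left out ...]
0.728, 0.259, 0.079], 0.81), ([0.37, -0.136, 0.017], 0.21)]
top [[416.4098200903248, 0.0, 258.79877945447686], [0.0, 416.4098200903248, 191.29797077373985], [0.0, 0.0, 1.0]] [[0.0083, -0.9888, 0.1488, 0.3321], [-1.0, -0.0081, 0.0023, 0.0038], [-0.001, -0.1488, -0.9889, 1.189], [0.0, 0.0, 0.0, 1.0]]
pin_grip [([0.622, -0.159, 0.019], 0.77), ([0.516, 0.029, 0.127], 0.45)]
red_bin_floor [([0.413, -0.355, 0.004], 0.79)]
bore_mouth [([0.532, 0.02, 0.068], 0.62)]
jig_block [([0.533, 0.015, 0.07], 0.97)]
green_bin_floor [([0.515, 0.35, 0.02], 0.61)]
carton_mid [([0.758, -0.164, 0.063], 0.87)]
blue_can_mid [([0.719, 0.228, 0.116], 0.79), ([0.757, -0.168, 0.061], 0.17), ([0.762, 0.026, 0.044], 0.17)]
```

View pics/top0.png

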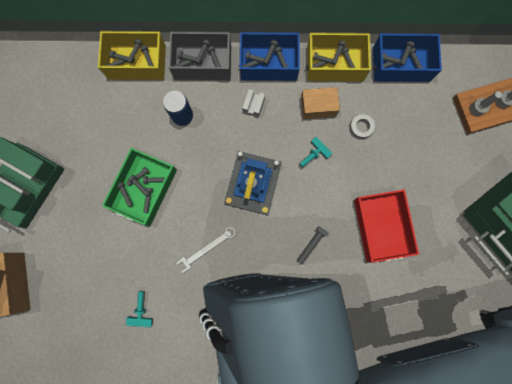

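View pics/side0.png

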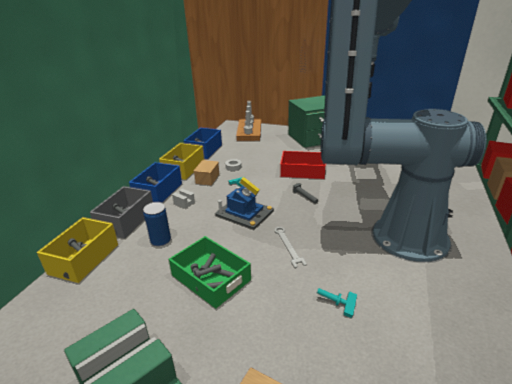

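```bash
cat > h.py <<'E'
import numpy as np,cv2
from rig import *
from scipy.spatial.transform import Rotation as R
def rot(q): return R.from_quat([q[1],q[2],q[3],q[0]]).as_matrix()
def tool():
    s=get_state();T=np.eye(4);T[:3,:3]=rot(s["tool_rot"]);T[:3,3]=s["position"];return T,s
def cam(c):
    T,s=tool();r=camera(c)
    return r["frame"],r["K"],(T@r["tool_from_camera"] if c=="wrist" else r["T"]),T
def ray(K,T,uv):
    d=T[:3,:3]@np.linalg.solve(K,[uv[0],uv[1],1.]);return T[:3,3],d
def onz(K,T,uv,z):
    o,d=ray(K,T,uv);return o+d*(z-o[2])/d[2]
def proj(K,T,p):
    c=np.linalg.inv(T)@np.append(p,1);q=K@c[:3];return q[:2]/q[2]
E
python3 - <<'E'
from h import *
rays=[]
for c,box in (("top",(235,165,270,205)),("side",(225,170,265,200))):
    f,K,T,_=cam(c);h=cv2.cvtColor(f,cv2.COLOR_RGB2HSV)
    m=cv2.inRange(h,(20,120,100),(35,255,255));b=np.zeros_like(m);x0,y0,x1,y1=box;b[y0:y1,x0:x1]=m[y0:y1,x0:x1]
    n,l,st,ce=cv2.connectedComponentsWithStats(b);i=1+st[1:,4].argmax();print(c,st[i],ce[i])
    ys,xs=np.where(l==i);r=cv2.minAreaRect(np.c_[xs,ys].astype(np.float32));print(r)
    print([np.round(onz(K,T,p,0.12),3).tolist() for p in cv2.boxPoints(r)])
    rays.append(ray(K,T,r[0]))
    if c=="top":
        m=cv2.inRange(h,(0,150,80),(6,255,255));m[:,:340]=0;m[280:]=0;m[:180]=0
        m[:,430:]=0
        ys,xs=np.where(m);r=cv2.minAreaRect(np.c_[xs,ys].astype(np.float32));print("red",r,onz(K,T,r[0],.055),[np.round(onz(K,T,p,0.06),3).tolist() for p in cv2.boxPoints(r)])
        for p in [(242,151),(282,162),(268,215),(225,203)]: print(np.round(onz(K,T,p,.014),3))
A=[];B=[]
for o,d in rays:
    d=d/np.linalg.norm(d);P=np.eye(3)-np.outer(d,d);A.append(P);B.append(P@o)
p=np.linalg.lstsq(np.vstack(A),np.hstack(B),rcond=None);print(p[0],p[1])
T,s=tool();print(np.round(T,3)); r=camera("wrist");print(np.round(r["tool_from_camera"],3),r["K"][0])
E
```

```text
top [244 171  11  28 148] [249.35810811 184.7972973 ]
((249.33607482910156, 184.6967010498047), (5.554203987121582, 27.427459716796875), 13.240518569946289)
[[0.477, 0.046, 0.12], [0.547, 0.03, 0.12], [0.544, 0.016, 0.12], [0.473, 0.032, 0.12]]
red ((387.5062561035156, 225.60165405273438), (67.52491760253906, 49.08808135986328), 78.36637115478516) [ 0.4112762  -0.34436337  0.055     ] [[0.487, -0.261, 0.06], [0.516, -0.394, 0.06], [0.336, -0.423, 0.06], [0.309, -0.293, 0.06]]
[0.627 0.056 0.014]
[ 0.595 -0.06   0.014]
[ 0.441 -0.02   0.014]
[0.475 0.102 0.014]
side [240 177  19  18 135] [249.21481481 185.43703704]
((249.09617614746094, 185.51922607421875), (20.435449600219727, 6.8410515785217285), 37.87498474121094)
[[0.55, 0.022, 0.12], [0.55, -0.017, 0.12], [0.471, 0.047, 0.12], [0.473, 0.082, 0.12]]
[0.51084042 0.03116269 0.1178422 ] [2.5157404e-07]
[[ 0.92   0.391  0.     0.225]
 [ 0.391 -0.92  -0.    -0.529]
 [ 0.     0.    -1.     0.231]
 [ 0.     0.     0.     1.   ]]
[[-0.    -0.965 -0.261  0.065]
 [ 1.    -0.    -0.     0.001]
 [ 0.    -0.261  0.965 -0.143]
 [ 0.     0.     0.     1.   ]] [301.82078651   0.         258.0208829 ]
```

```bash
python3 -m inch '[{"linear":[28,-24,-10],"yaw":0,"fingers":100},{"linear":[28,-24,-10],"yaw":0,"fingers":100},{"linear":[28,-24,-10],"yaw":0,"fingers":100},{"linear":[28,-24,-10],"yaw":0,"fingers":100},{"linear":[28,-24,0],"yaw":0,"fingers":100},{"linear":[28,-24,0],"yaw":0,"fingers":100},{"linear":[28,-24,0],"yaw":0,"fingers":100},{"linear":[28,-24,0],"yaw":0,"fingers":100}]' 80
python3 -m inch '[{"linear":[28,-24,0],"yaw":0,"fingers":100},{"linear":[28,-24,0],"yaw":0,"fingers":100},{"linear":[28,-24,0],"yaw":0,"fingers":100},{"linear":[28,-24,0],"yaw":0,"fingers":100},{"linear":[28,-24,0],"yaw":0,"fingers":100},{"linear":[28,-24,0],"yaw":0,"fingers":100},{"linear":[28,-24,0],"yaw":0,"fingers":100},{"linear":[28,-24,0],"yaw":0,"fingers":100}]'
python3 -m inch '[{"linear":[0,0,0],"yaw":0.11,"fingers":100},{"linear":[0,0,0],"yaw":0.11,"fingers":100},{"linear":[0,0,0],"yaw":0.11,"fingers":100},{"linear":[0,0,0],"yaw":0.11,"fingers":100},{"linear":[0,0,0],"yaw":0.11,"fingers":100},{"linear":[0,0,0],"yaw":0.11,"fingers":100},{"linear":[0,0,0],"yaw":0,"fingers":100},{"linear":[0,0,0],"yaw":0,"fingers":100}]'
python3 - <<'E'
from h import *
f,K,T,Tt=cam("wrist");print(np.round(Tt,4).tolist(),get_state()["qpos"].round(2));cv2.imwrite("pics/w1.png",f[:,:,::-1])
h=cv2.cvtColor(f,cv2.COLOR_RGB2HSV);m=cv2.inRange(h,(20,120,80),(35,255,255))
n,l,st,ce=cv2.connectedComponentsWithStats(m);print([(st[i].tolist(),ce[i].round().tolist()) for i in range(1,n) if st[i,4]>50])
E
```

```text
time: 1.62
position: [0.3564, -0.2633, 0.2716]
tool_rot: [0.0, 0.98, 0.199, 0.0]
contact_force: [0.8, -0.1, -0.3]
width: 0.0853
gripper_force: 0.0
time: 2.28
position: [0.4876, 0.0013, 0.2716]
tool_rot: [0.0, 0.98, 0.2, 0.0]
contact_force: [1.0, -1.0, 0.3]
width: 0.0854
gripper_force: 0.0
time: 2.95
position: [0.487, -0.0006, 0.2714]
tool_rot: [0.0, 0.992, -0.127, 0.0]
contact_force: [-1.1, 0.5, -0.1]
width: 0.0853
gripper_force: 0.0
[[0.9677, -0.2521, 0.0002, 0.487], [-0.2521, -0.9677, -0.0001, -0.0006], [0.0002, 0.0, -1.0, 0.2714], [0.0, 0.0, 0.0, 1.0]] [-0.25 -0.05  1.77  0.    1.42  1.58]
[([211, 123, 21, 68, 1037], [221.0, 156.0])]
```

View pics/w1.png

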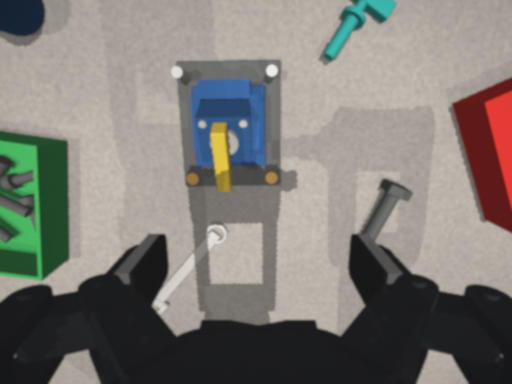

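```bash
cat > fit.py <<'E'
from h import *
from scipy.optimize import minimize
C=np.array([[a,b,c] for a in(-.035,.035) for b in(-.007,.007) for c in(-.011,.011)])
def Rj(yaw,lean=.45): return R.from_euler("z",yaw).as_matrix()@R.from_euler("y",-lean).as_matrix()
def fit(cams,p0):
    obs=[]
    for c in cams:
        f,K,T,_=cam(c);h=cv2.cvtColor(f,cv2.COLOR_RGB2HSV);m=cv2.inRange(h,(18,100,50),(36,255,255))
        u=proj(K,T,p0[:3]);n,l,st,ce=cv2.connectedComponentsWithStats(m)
        i=min((i for i in range(1,n) if st[i,4]>40),key=lambda i:np.hypot(*(ce[i]-u)))
        obs.append((cv2.resize((l==i).astype(np.float32),None,fx=4,fy=4,interpolation=cv2.INTER_LINEAR)>.5,K,T))
    def cost(p):
        P=C@Rj(p[3]).T+p[:3];e=0
        for m,K,T in obs:
            uv=np.array([proj(K,T,q) for q in P])*4+1.5
            hull=cv2.convexHull((uv*16).astype(np.int32).reshape(-1,1,2))
            im=np.zeros(m.shape,np.uint8);cv2.fillConvexPoly(im,hull,1,shift=4);im=im>0
            e+=1-(im&m).sum()/(im|m).sum()
        return e/len(obs)
    s=np.array(p0)+np.vstack([np.zeros(4),np.diag([.008,.008,.006,.1])])
    r=minimize(cost,p0,method="Nelder-Mead",options=dict(initial_simplex=s,xatol=1e-4,fatol=1e-4))
    return r.x,r.fun
E
python3 - <<'E'
from fit import *
for cams in (["wrist"],["side"],["wrist","side","top"]):
    x,f=fit(cams,[.511,.031,.117,-.25]);print(cams,x.round(4),round(f,3))
E
```

```text
['wrist'] [ 0.5117  0.0292  0.1163 -0.2575] 0.104
['side'] [ 0.5106  0.0311  0.1173 -0.2537] 0.204
['wrist', 'side', 'top'] [ 0.5102  0.0302  0.1159 -0.2442] 0.312
```

```bash
python3 -m inch '[{"linear":[4,-9,-0],"yaw":0,"fingers":100},{"linear":[4,-9,10],"yaw":0,"fingers":100},{"linear":[4,-9,15],"yaw":0,"fingers":100},{"linear":[4,-9,15],"yaw":0,"fingers":100},{"linear":[0,0,15],"yaw":0,"fingers":100},{"linear":[0,0,15],"yaw":0,"fingers":100},{"linear":[0,0,0],"yaw":0,"fingers":100},{"linear":[0,0,0],"yaw":0,"fingers":100}]'
python3 - <<'E'
from fit import *
T,s=tool();print(T.round(4).tolist());x,f=fit(["wrist"],[.511,.030,.117,-.255]);print(x.round(4),f)
for q in (x[:3],[.511,.030,.117]):print((np.linalg.inv(T)@np.append(q,1)).round(4)[:3])
cv2.imwrite("pics/w2.png",camera("wrist")["frame"][:,:,::-1])
E
```

```text
time: 3.92
position: [0.5112, 0.0309, 0.2]
tool_rot: [-0.0, 0.992, -0.128, -0.001]
contact_force: [0.0, -0.4, 0.6]
width: 0.0856
gripper_force: 0.0
[[0.967, -0.2546, -0.0026, 0.5112], [-0.2546, -0.967, 0.0006, 0.0309], [-0.0026, 0.0001, -1.0, 0.2], [0.0, 0.0, 0.0, 1.0]]
[ 0.5114  0.0292  0.1158 -0.2355] 0.06665915154247926
[0.0008 0.0016 0.0842]
[0.0002 0.0009 0.083 ]
```

View pics/w2.png

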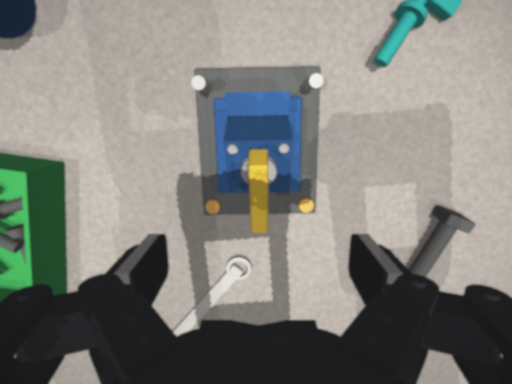

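```bash
python3 -m inch '[{"linear":[0,1,16],"yaw":-0.01,"fingers":100},{"linear":[0,0,16],"yaw":0,"fingers":100},{"linear":[0,0,16],"yaw":0,"fingers":100},{"linear":[0,0,16],"yaw":0,"fingers":100},{"linear":[0,0,16],"yaw":0,"fingers":100},{"linear":[0,0,14],"yaw":0,"fingers":100},{"linear":[0,0,8],"yaw":0,"fingers":100},{"linear":[0,0,0],"yaw":0,"fingers":100}]' && python3 -m inch '[{"linear":[0,0,0],"yaw":0,"fingers":0},{"linear":[0,0,0],"yaw":0,"fingers":0},{"linear":[0,0,0],"yaw":0,"fingers":0},{"linear":[0,0,0],"yaw":0,"fingers":0},{"linear":[0,0,0],"yaw":0,"fingers":0},{"linear":[0,0,0],"yaw":0,"fingers":0},{"linear":[0,0,0],"yaw":0,"fingers":0},{"linear":[0,0,0],"yaw":0,"fingers":0}]' 80
```

```text
time: 4.68
position: [0.5109, 0.0293, 0.0984]
tool_rot: [-0.0, 0.992, -0.124, -0.001]
contact_force: [-0.7, 0.1, 0.0]
width: 0.0853
gripper_force: 0.0
time: 5.35
position: [0.5118, 0.0297, 0.1001]
tool_rot: [-0.0, 0.992, -0.124, 0.0]
contact_force: [-2.0, 4.5, 4.1]
width: 0.0129
gripper_force: 78.3
```

```bash
python3 -m inch '[{"linear":[0,0,0],"yaw":0.1,"fingers":0},{"linear":[-0.1,0,-0.2],"yaw":0.1,"fingers":0},{"linear":[-0.1,0,-0.2],"yaw":0.1,"fingers":0},{"linear":[-0.1,0,-0.2],"yaw":0.1,"fingers":0},{"linear":[0,0,0],"yaw":-0.1,"fingers":0},{"linear":[-0.1,0,-0.2],"yaw":-0.1,"fingers":0},{"linear":[-0.1,0,-0.2],"yaw":-0.1,"fingers":0},{"linear":[-0.1,0,-0.2],"yaw":-0.1,"fingers":0}]'
python3 - <<'E'
from h import *
s=get_state();print(s["position"].round(4),s["contact_force"].round(1),s["ft_torque"].round(2))
E
python3 -m inch '[{"linear":[0,0,0],"yaw":-0.1,"fingers":0},{"linear":[-0.1,0,-0.2],"yaw":-0.1,"fingers":0},{"linear":[-0.1,0,-0.2],"yaw":-0.1,"fingers":0},{"linear":[-0.1,0,-0.2],"yaw":-0.1,"fingers":0},{"linear":[0,0,0],"yaw":0.1,"fingers":0},{"linear":[-0.1,0,-0.2],"yaw":0.1,"fingers":0},{"linear":[-0.1,0,-0.2],"yaw":0.1,"fingers":0},{"linear":[-0.1,0,-0.2],"yaw":0.1,"fingers":0}]'
python3 - <<'E'
from fit import *
s=get_state();print(s["position"].round(4),s["contact_force"].round(1),s["ft_torque"].round(2))
E
```

```text
time: 6.02
position: [0.5109, 0.0295, 0.1007]
tool_rot: [0.0, 0.993, -0.121, 0.0]
contact_force: [-0.5, -5.3, -2.1]
width: 0.0129
gripper_force: 77.7
[0.5109 0.0295 0.1007] [-0.5 -5.3 -2.1] [-1.15  0.1  -0.41]
time: 6.68
position: [0.5106, 0.0302, 0.1018]
tool_rot: [-0.001, 0.992, -0.126, 0.0]
contact_force: [5.2, 8.9, -5.1]
width: 0.0127
gripper_force: 77.9
[0.5106 0.0302 0.1018] [ 5.2  8.9 -5.1] [ 1.85 -1.14  0.35]
```

```bash
python3 -m inch '[{"linear":[0,0,-0.2],"yaw":0.1,"fingers":0},{"linear":[-0.1,0,-0.2],"yaw":0.1,"fingers":0},{"linear":[-0.1,0,-0.2],"yaw":0.1,"fingers":0},{"linear":[-0.1,0,-0.2],"yaw":0.1,"fingers":0},{"linear":[0,0,0],"yaw":-0.1,"fingers":0},{"linear":[-0.1,0,-0.2],"yaw":-0.1,"fingers":0},{"linear":[-0.1,0,-0.2],"yaw":-0.1,"fingers":0},{"linear":[-0.1,0,-0.2],"yaw":-0.1,"fingers":0}]' 
python3 -m inch '[{"linear":[0,0,-0.2],"yaw":-0.1,"fingers":0},{"linear":[-0.1,0,-0.2],"yaw":-0.1,"fingers":0},{"linear":[-0.1,0,-0.2],"yaw":-0.1,"fingers":0},{"linear":[-0.1,0,-0.2],"yaw":-0.1,"fingers":0},{"linear":[0,0,0],"yaw":0.1,"fingers":0},{"linear":[-0.1,0,-0.2],"yaw":0.1,"fingers":0},{"linear":[-0.1,0,-0.2],"yaw":0.1,"fingers":0},{"linear":[-0.1,0,-0.2],"yaw":0.1,"fingers":0}]'
python3 - <<'E'
from fit import *
T,s=tool();print(s["position"].round(4),s["contact_force"].round(1),s["ft_torque"].round(2))
f=camera("wrist")["frame"];a=cv2.resize(f[100:330,150:400],(400,368),interpolation=2)
g=camera("side")["frame"];b=cv2.resize(g[150:242,200:300],(400,368),interpolation=2)
cv2.imwrite("pics/c1.png",np.hstack([a,b])[:,:,::-1])
E
```

```text
time: 7.35
position: [0.5095, 0.0301, 0.1025]
tool_rot: [-0.0, 0.993, -0.121, -0.0]
contact_force: [2.8, -2.2, -7.4]
width: 0.0126
gripper_force: 77.8
time: 8.02
position: [0.5088, 0.0303, 0.1033]
tool_rot: [-0.001, 0.992, -0.126, -0.0]
contact_force: [6.0, 8.8, -9.4]
width: 0.0126
gripper_force: 78.2
[0.5088 0.0303 0.1033] [ 6.   8.8 -9.4] [ 1.98 -1.01  0.53]
```

View pics/c1.png

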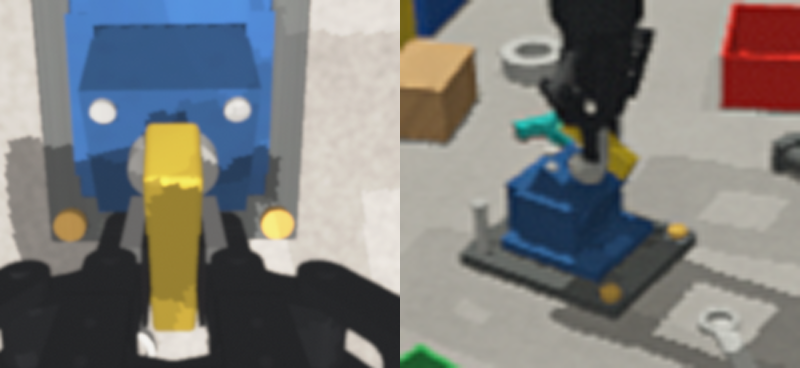

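```bash
python3 -m inch '[{"linear":[0,0,-0.1],"yaw":0.12,"fingers":0},{"linear":[-0.1,0,-0.2],"yaw":0.12,"fingers":0},{"linear":[-0.1,0,-0.2],"yaw":0.12,"fingers":0},{"linear":[0,0,0],"yaw":0.12,"fingers":0},{"linear":[0,0,0],"yaw":-0.12,"fingers":0},{"linear":[0,0,-0.1],"yaw":-0.12,"fingers":0},{"linear":[-0.1,0,-0.2],"yaw":-0.12,"fingers":0},{"linear":[-0.1,0,-0.2],"yaw":-0.12,"fingers":0}]' 
python3 -m inch '[{"linear":[0,0,-0.1],"yaw":-0.12,"fingers":0},{"linear":[-0.1,0,-0.2],"yaw":-0.12,"fingers":0},{"linear":[-0.1,0,-0.2],"yaw":-0.12,"fingers":0},{"linear":[0,0,0],"yaw":-0.12,"fingers":0},{"linear":[0,0,0],"yaw":0.12,"fingers":0},{"linear":[0,0,-0.1],"yaw":0.12,"fingers":0},{"linear":[-0.1,0,-0.2],"yaw":0.12,"fingers":0},{"linear":[-0.1,0,-0.2],"yaw":0.12,"fingers":0}]'
python3 - <<'E'
from fit import *
print(fit(["wrist"],[.510,.030,.120,-.245]),fit(["side"],[.510,.030,.120,-.245]))
E
```

```text
time: 8.78
position: [0.5075, 0.0304, 0.1044]
tool_rot: [0.0, 0.993, -0.121, -0.001]
contact_force: [-3.6, -1.6, -0.4]
width: 0.0124
gripper_force: 78.3
time: 9.45
position: [0.5078, 0.0308, 0.1055]
tool_rot: [-0.001, 0.992, -0.127, -0.001]
contact_force: [3.8, 9.9, -0.0]
width: 0.0123
gripper_force: 80.3
(array([ 0.5098345 ,  0.02909138,  0.11485988, -0.24581337]), np.float64(0.02859376583515516)) (array([ 0.50964852,  0.03022205,  0.11924147, -0.28185356]), np.float64(0.7018479033404407))
```

Run:
```python
from fit import *
f=camera("wrist")["frame"];a=cv2.resize(f[100:330,150:400],(400,368),interpolation=2)
g=camera("side")["frame"];b=cv2.resize(g[150:242,200:300],(400,368),interpolation=2)
cv2.imwrite("pics/c2.png",np.hstack([a,b])[:,:,::-1])
```

```text
(no output)
```

View pics/c2.png

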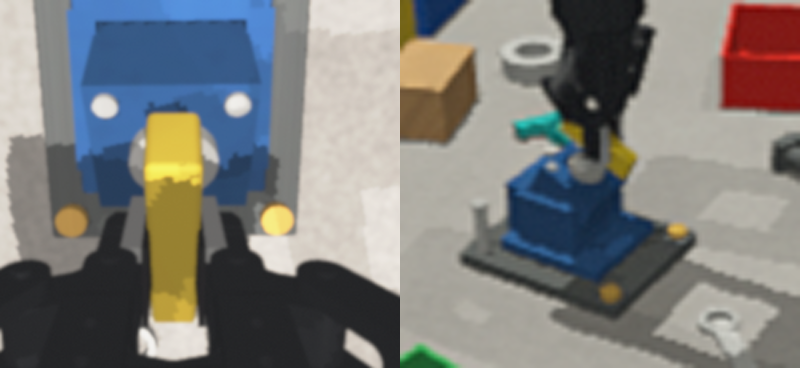

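```bash
cat > fit2.py <<'E'
from fit import *
def fit2(p0,c="wrist"):  # x,y,z,yaw,lean from one view, with edges of the mask
    f,K,T,Tt=cam(c);h=cv2.cvtColor(f,cv2.COLOR_RGB2HSV);m=cv2.inRange(h,(18,100,50),(36,255,255))
    u=proj(K,T,np.array(p0[:3]));n,l,st,ce=cv2.connectedComponentsWithStats(m)
    i=min((i for i in range(1,n) if st[i,4]>40),key=lambda i:np.hypot(*(ce[i]-u)))
    m=cv2.resize((l==i).astype(np.float32),None,fx=4,fy=4,interpolation=cv2.INTER_LINEAR)>.5
    def cost(p):
        P=C@Rj(p[3],p[4]).T+p[:3]
        uv=np.array([proj(K,T,q) for q in P])*4+1.5
        im=np.zeros(m.shape,np.uint8);cv2.fillConvexPoly(im,cv2.convexHull((uv*16).astype(np.int32).reshape(-1,1,2)),1,shift=4)
        return 1-((im>0)&m).sum()/((im>0)|m).sum()
    s=np.array(p0)+np.vstack([np.zeros(5),np.diag([.006,.006,.006,.06,.06])])
    r=minimize(cost,p0,method="Nelder-Mead",options=dict(initial_simplex=s,xatol=1e-4,fatol=1e-4,maxiter=400))
    q=np.linalg.inv(Tt)@np.append(r.x[:3],1)
    return r.x.round(4),round(r.fun,3),"in tool mm",(q[:3]*1e3).round(1)
E
python3 - <<'E'
from fit2 import *
for z in (.115,.122): print(*fit2([.5095,.0295,z,-.245,.45]))
T,s=tool();print(T.round(3).tolist(),s["contact_force"].round(1))
print((Rj(-.245)[:,2]).round(3))
E
```

```text
[ 0.5101  0.029   0.1159 -0.2451  0.463 ] 0.027 in tool mm [  2.7   1.1 -10.2]
[ 0.5099  0.029   0.1152 -0.245   0.4551] 0.027 in tool mm [ 2.5  1.1 -9.6]
[[0.97, -0.245, -0.001, 0.508], [-0.245, -0.97, 0.001, 0.031], [-0.002, -0.001, -1.0, 0.106], [0.0, 0.0, 0.0, 1.0]] [ 1.5  5.4 -7.1]
[-0.422  0.106  0.9  ]
```

```bash
python3 -m inch '[{"linear":[0,0,0],"yaw":0,"fingers":35},{"linear":[0,0,0],"yaw":0,"fingers":35},{"linear":[1,1,3],"yaw":0,"fingers":35},{"linear":[1,0,3],"yaw":0,"fingers":35},{"linear":[1,0,3],"yaw":0,"fingers":35},{"linear":[0,0,0],"yaw":0,"fingers":0},{"linear":[0,0,0],"yaw":0,"fingers":0},{"linear":[0,0,0],"yaw":0,"fingers":0}]' 120
python3 -m inch '[{"linear":[0,0,0],"yaw":0,"fingers":0},{"linear":[0,0,0],"yaw":0,"fingers":0},{"linear":[0,0,0],"yaw":0,"fingers":0},{"linear":[0,0,0],"yaw":0,"fingers":0},{"linear":[0,0,0],"yaw":0.1,"fingers":0},{"linear":[0,0,0],"yaw":0.1,"fingers":0},{"linear":[0,0,0],"yaw":0.1,"fingers":0},{"linear":[0,0,0],"yaw":0,"fingers":0}]'
python3 - <<'E'
from fit2 import *
T,s=tool();print(T.round(3).tolist(),s["contact_force"].round(1),s["ft_torque"].round(2),s["width"])
# twist seen: fit with roll about the pin axis
import fit
f0=fit.Rj
import fit2
fit2.Rj=lambda yaw,th: f0(-.245)@R.from_euler("z",th).as_matrix()@R.from_euler("z",0).as_matrix()
fit2.Rj.__defaults__
print(*fit2.fit2([.5105,.0295,.116,0,-.2]))
E
```

```text
time: 10.42
position: [0.511, 0.0288, 0.0973]
tool_rot: [-0.001, 0.992, -0.124, -0.0]
contact_force: [1.8, 2.8, -1.2]
width: 0.0131
gripper_force: 117.5
time: 11.08
position: [0.5132, 0.0335, 0.0977]
tool_rot: [-0.005, 0.962, -0.273, 0.002]
contact_force: [10.7, 25.5, -8.1]
width: 0.0124
gripper_force: 124.3
[[0.851, -0.525, 0.006, 0.513], [-0.525, -0.851, 0.01, 0.033], [-0.0, -0.011, -1.0, 0.098], [0.0, 0.0, 0.0, 1.0]] [10.7 25.5 -8.1] [ 5.71 -2.34  1.01] 0.012376933449721593
[ 0.5112  0.0342  0.1134  0.0774 -0.2799] 0.041 in tool mm [ -2.1   0.3 -15.7]
```

```bash
python3 -m inch '[{"linear":[0,0,0],"yaw":-0.1,"fingers":0},{"linear":[0,0,0],"yaw":-0.1,"fingers":0},{"linear":[0,0,0],"yaw":-0.1,"fingers":0},{"linear":[-0.1,2,-0.2],"yaw":-0.1,"fingers":0},{"linear":[-0.1,2,-0.2],"yaw":-0.1,"fingers":0},{"linear":[0,-2,0],"yaw":0.1,"fingers":0},{"linear":[-0.1,-2,-0.2],"yaw":0.1,"fingers":0},{"linear":[0,0,0],"yaw":0,"fingers":0}]'
python3 -m inch '[{"linear":[-0.1,-2,-0.2],"yaw":0.1,"fingers":0},{"linear":[-0.1,-2,-0.2],"yaw":0.1,"fingers":0},{"linear":[0,2,0],"yaw":-0.1,"fingers":0},{"linear":[-0.1,2,-0.2],"yaw":-0.1,"fingers":0},{"linear":[-0.1,2,-0.2],"yaw":-0.1,"fingers":0},{"linear":[-0.1,2,-0.2],"yaw":-0.1,"fingers":0},{"linear":[0,-2,0],"yaw":0.1,"fingers":0},{"linear":[-0.1,-2,-0.2],"yaw":0.1,"fingers":0}]'
python3 -m inch '[{"linear":[-0.1,-2,-0.2],"yaw":0.1,"fingers":0},{"linear":[-0.1,-2,-0.2],"yaw":0.1,"fingers":0},{"linear":[0,2,0],"yaw":-0.1,"fingers":0},{"linear":[-0.1,2,-0.2],"yaw":-0.1,"fingers":0},{"linear":[-0.1,2,-0.2],"yaw":-0.1,"fingers":0},{"linear":[-0.1,2,-0.2],"yaw":-0.1,"fingers":0},{"linear":[0,-2,0],"yaw":0.1,"fingers":0},{"linear":[-0.1,-2,-0.2],"yaw":0.1,"fingers":0}]'
python3 - <<'E'
from fit2 import *
print(*fit2([.5105,.0295,.117,-.245,.45]));T,s=tool();print(T.round(3).tolist(),s["contact_force"].round(1),s["ft_torque"].round(2))
E
```

```text
time: 11.8
position: [0.5106, 0.0291, 0.0977]
tool_rot: [-0.001, 0.992, -0.126, 0.0]
contact_force: [5.2, 4.3, -5.7]
width: 0.0122
gripper_force: 117.8
time: 12.47
position: [0.5096, 0.029, 0.0987]
tool_rot: [-0.0, 0.992, -0.126, 0.001]
contact_force: [7.1, 6.9, -10.8]
width: 0.0126
gripper_force: 117.9
time: 13.13
position: [0.5087, 0.0292, 0.1]
tool_rot: [-0.0, 0.992, -0.126, 0.001]
contact_force: [8.8, 6.1, -11.8]
width: 0.0121
gripper_force: 118.1
[ 0.5076  0.0283  0.1198 -0.2405  0.4813] 0.037 in tool mm [ -0.8   1.2 -19.8]
[[0.967, -0.256, 0.003, 0.509], [-0.256, -0.967, 0.001, 0.03], [0.003, -0.001, -1.0, 0.1], [0.0, 0.0, 0.0, 1.0]] [ 6.7  3.6 -9.5] [ 0.93 -1.4   0.16]
```

```bash
python3 -m inch '[{"linear":[0,-2,0],"yaw":0.11,"fingers":0},{"linear":[0,-2,0],"yaw":0.11,"fingers":0},{"linear":[0,2,0],"yaw":-0.11,"fingers":0},{"linear":[0,2,0],"yaw":-0.11,"fingers":0},{"linear":[0,2,0],"yaw":-0.11,"fingers":0},{"linear":[0,2,0],"yaw":-0.11,"fingers":0},{"linear":[0,-2,0],"yaw":0.11,"fingers":0},{"linear":[0,-2,0],"yaw":0.11,"fingers":0}]'
python3 -m inch '[{"linear":[0,-2,-0.1],"yaw":0.12,"fingers":0},{"linear":[-0.1,-2,-0.1],"yaw":0.12,"fingers":0},{"linear":[0,2,-0.1],"yaw":-0.12,"fingers":0},{"linear":[-0.1,2,-0.2],"yaw":-0.12,"fingers":0},{"linear":[-0.1,2,-0.2],"yaw":-0.12,"fingers":0},{"linear":[-0.1,2,-0.1],"yaw":-0.12,"fingers":0},{"linear":[0,-2,-0.1],"yaw":0.12,"fingers":0},{"linear":[-0.1,-2,-0.1],"yaw":0.12,"fingers":0}]'
python3 - <<'E'
from fit2 import *
print(*fit2([.5085,.0295,.119,-.245,.45]));T,s=tool();print(T.round(3).tolist(),s["contact_force"].round(1),s["ft_torque"].round(2))
f=camera("wrist")["frame"];a=cv2.resize(f[100:330,150:400],(400,368),interpolation=2)
g=camera("side")["frame"];b=cv2.resize(g[150:242,200:300],(400,368),interpolation=2)
cv2.imwrite("pics/c3.png",np.hstack([a,b])[:,:,::-1])
E
```

```text
time: 13.85
position: [0.5082, 0.0294, 0.1009]
tool_rot: [-0.0, 0.992, -0.126, 0.002]
contact_force: [8.1, 7.2, -5.8]
width: 0.0129
gripper_force: 119.2
time: 14.52
position: [0.5073, 0.0295, 0.1018]
tool_rot: [-0.0, 0.992, -0.126, 0.002]
contact_force: [9.6, 7.6, -7.7]
width: 0.0123
gripper_force: 118.9
[ 0.506   0.0286  0.1211 -0.2426  0.4785] 0.034 in tool mm [ -1.    1.2 -19.3]
[[0.966, -0.259, 0.005, 0.507], [-0.259, -0.966, 0.0, 0.03], [0.005, -0.002, -1.0, 0.102], [0.0, 0.0, 0.0, 1.0]] [ 7.2  5.7 -6.9] [ 0.94 -1.48  0.09]
```

View pics/c3.png

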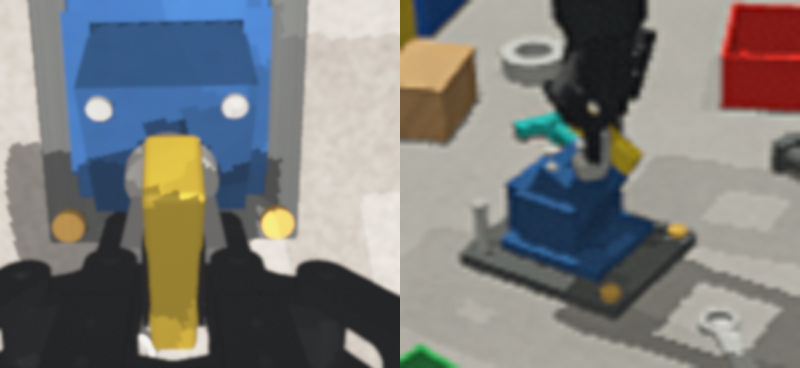

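```bash
python3 -m inch '[{"linear":[0,-2,-0.2],"yaw":0.12,"fingers":0},{"linear":[0,-2,-0.1],"yaw":0.12,"fingers":0},{"linear":[0,2,-0.1],"yaw":-0.12,"fingers":0},{"linear":[0,2,-0.2],"yaw":-0.12,"fingers":0},{"linear":[0,2,-0.2],"yaw":-0.12,"fingers":0},{"linear":[0,2,-0.1],"yaw":-0.12,"fingers":0},{"linear":[0,-2,-0.1],"yaw":0.12,"fingers":0},{"linear":[0,-2,-0.2],"yaw":0.12,"fingers":0}]'
python3 -m inch '[{"linear":[0,-2,-0.2],"yaw":0.12,"fingers":0},{"linear":[0,-2,-0.1],"yaw":0.12,"fingers":0},{"linear":[0,2,-0.1],"yaw":-0.12,"fingers":0},{"linear":[-0.1,2,-0.2],"yaw":-0.12,"fingers":0},{"linear":[-0.1,2,-0.2],"yaw":-0.12,"fingers":0},{"linear":[0,2,-0.1],"yaw":-0.12,"fingers":0},{"linear":[0,-2,-0.1],"yaw":0.12,"fingers":0},{"linear":[-0.1,-2,-0.2],"yaw":0.12,"fingers":0}]'
python3 -m inch '[{"linear":[-0.1,-2,-0.2],"yaw":0.12,"fingers":0},{"linear":[0,-2,-0.1],"yaw":0.12,"fingers":0},{"linear":[0,2,-0.1],"yaw":-0.12,"fingers":0},{"linear":[-0.1,2,-0.2],"yaw":-0.12,"fingers":0},{"linear":[-0.1,2,-0.2],"yaw":-0.12,"fingers":0},{"linear":[-0.1,2,-0.1],"yaw":-0.12,"fingers":0},{"linear":[0,-2,-0.1],"yaw":0.12,"fingers":0},{"linear":[-0.1,-2,-0.2],"yaw":0.12,"fingers":0}]'
python3 - <<'E'
from fit2 import *
print(*fit2([.505,.0295,.123,-.245,.45]));T,s=tool();print(T.round(3).tolist(),s["contact_force"].round(1),s["ft_torque"].round(2))
E
```

```text
time: 15.33
position: [0.5067, 0.0296, 0.1031]
tool_rot: [-0.0, 0.992, -0.126, 0.003]
contact_force: [9.2, 5.9, -8.4]
width: 0.0125
gripper_force: 118.9
time: 16.0
position: [0.5058, 0.0298, 0.1044]
tool_rot: [-0.0, 0.992, -0.126, 0.003]
contact_force: [10.5, 6.5, -10.4]
width: 0.0121
gripper_force: 118.8
time: 16.67
position: [0.5048, 0.03, 0.1058]
tool_rot: [-0.0, 0.992, -0.126, 0.004]
contact_force: [12.0, 5.6, -9.5]
width: 0.0121
gripper_force: 118.8
[ 0.5032  0.0293  0.1243 -0.247   0.4724] 0.029 in tool mm [ -1.3   1.1 -18.5]
[[0.966, -0.259, 0.007, 0.505], [-0.259, -0.966, 0.0, 0.031], [0.007, -0.002, -1.0, 0.106], [0.0, 0.0, 0.0, 1.0]] [10.4  4.7 -7.4] [ 0.86 -2.19  0.09]
```

```bash
python3 -m inch '[{"linear":[0.2,-2,-0.2],"yaw":0.12,"fingers":0},{"linear":[0.1,-2,-0.1],"yaw":0.12,"fingers":0},{"linear":[0.2,2,-0.1],"yaw":-0.12,"fingers":0},{"linear":[0.2,2,-0.2],"yaw":-0.12,"fingers":0},{"linear":[0.1,2,-0.2],"yaw":-0.12,"fingers":0},{"linear":[0.1,2,-0.1],"yaw":-0.12,"fingers":0},{"linear":[0.2,-2,-0.1],"yaw":0.12,"fingers":0},{"linear":[0.1,-2,-0.2],"yaw":0.12,"fingers":0}]'
python3 -m inch '[{"linear":[0.1,-2,-0.2],"yaw":0.12,"fingers":0},{"linear":[0.1,-2,-0.1],"yaw":0.12,"fingers":0},{"linear":[0.1,2,-0.1],"yaw":-0.12,"fingers":0},{"linear":[0.1,2,-0.2],"yaw":-0.12,"fingers":0},{"linear":[0.1,2,-0.2],"yaw":-0.12,"fingers":0},{"linear":[0.1,2,-0.1],"yaw":-0.12,"fingers":0},{"linear":[0.1,-2,-0.1],"yaw":0.12,"fingers":0},{"linear":[0,-2,-0.2],"yaw":0.12,"fingers":0}]'
python3 -m inch '[{"linear":[0.1,-2,-0.2],"yaw":0.12,"fingers":0},{"linear":[0,-2,-0.2],"yaw":0.12,"fingers":0},{"linear":[0.1,2,-0.1],"yaw":-0.12,"fingers":0},{"linear":[0,2,-0.2],"yaw":-0.12,"fingers":0},{"linear":[0.1,2,-0.2],"yaw":-0.12,"fingers":0},{"linear":[0,2,-0.1],"yaw":-0.12,"fingers":0},{"linear":[0.1,-2,-0.1],"yaw":0.12,"fingers":0},{"linear":[0,-2,-0.2],"yaw":0.12,"fingers":0}]'
python3 - <<'E'
from fit2 import *
print(*fit2([.503,.0295,.127,-.245,.45]));T,s=tool();print(T.round(3).tolist(),s["contact_force"].round(1),s["ft_torque"].round(2))
E
```

```text
time: 17.38
position: [0.5046, 0.03, 0.107]
tool_rot: [-0.0, 0.992, -0.126, 0.003]
contact_force: [10.4, 6.4, -6.7]
width: 0.0123
gripper_force: 119.3
time: 18.05
position: [0.5041, 0.0301, 0.1081]
tool_rot: [-0.0, 0.992, -0.126, 0.003]
contact_force: [9.5, 6.4, -8.3]
width: 0.0124
gripper_force: 119.1
time: 18.72
position: [0.5036, 0.0302, 0.1093]
tool_rot: [-0.0, 0.992, -0.126, 0.003]
contact_force: [10.1, 6.4, -8.9]
width: 0.0122
gripper_force: 119.1
[ 0.5018  0.0295  0.1276 -0.2439  0.468 ] 0.031 in tool mm [ -1.4   1.1 -18.2]
[[0.966, -0.259, 0.006, 0.504], [-0.259, -0.966, 0.0, 0.031], [0.006, -0.002, -1.0, 0.109], [0.0, 0.0, 0.0, 1.0]] [ 8.4  3.2 -7.8] [ 0.82 -1.87  0.08]
```

```bash
python3 -m inch '[{"linear":[0.1,-2,-0.2],"yaw":0.12,"fingers":0},{"linear":[0.1,-2,-0.2],"yaw":0.12,"fingers":0},{"linear":[0.1,2,-0.1],"yaw":-0.12,"fingers":0},{"linear":[0.1,2,-0.2],"yaw":-0.12,"fingers":0},{"linear":[0.1,2,-0.2],"yaw":-0.12,"fingers":0},{"linear":[0,2,-0.1],"yaw":-0.12,"fingers":0},{"linear":[0.1,-2,-0.1],"yaw":0.12,"fingers":0},{"linear":[0.1,-2,-0.2],"yaw":0.12,"fingers":0}]'
python3 -m inch '[{"linear":[0.1,-2,-0.2],"yaw":0.12,"fingers":0},{"linear":[0,-2,-0.2],"yaw":0.12,"fingers":0},{"linear":[0.1,2,-0.1],"yaw":-0.12,"fingers":0},{"linear":[0,2,-0.2],"yaw":-0.12,"fingers":0},{"linear":[0.1,2,-0.2],"yaw":-0.12,"fingers":0},{"linear":[0,2,-0.2],"yaw":-0.12,"fingers":0},{"linear":[0.1,-2,-0.1],"yaw":0.12,"fingers":0},{"linear":[0,-2,-0.2],"yaw":0.12,"fingers":0}]'
python3 -m inch '[{"linear":[0.1,-2,-0.2],"yaw":0.12,"fingers":0},{"linear":[0,-2,-0.2],"yaw":0.12,"fingers":0},{"linear":[0.1,2,-0.1],"yaw":-0.12,"fingers":0},{"linear":[0,2,-0.2],"yaw":-0.12,"fingers":0},{"linear":[0.1,2,-0.2],"yaw":-0.12,"fingers":0},{"linear":[0,2,-0.2],"yaw":-0.12,"fingers":0},{"linear":[0.1,-2,-0.1],"yaw":0.12,"fingers":0},{"linear":[0,-2,-0.2],"yaw":0.12,"fingers":0}]'
python3 -m inch '[{"linear":[0.1,-2,-0.2],"yaw":0.12,"fingers":0},{"linear":[0,-2,-0.2],"yaw":0.12,"fingers":0},{"linear":[0.1,2,-0.1],"yaw":-0.12,"fingers":0},{"linear":[0.1,2,-0.2],"yaw":-0.12,"fingers":0},{"linear":[0.1,2,-0.2],"yaw":-0.12,"fingers":0},{"linear":[0,2,-0.2],"yaw":-0.12,"fingers":0},{"linear":[0.1,-2,-0.1],"yaw":0.12,"fingers":0},{"linear":[0,-2,-0.2],"yaw":0.12,"fingers":0}]'
python3 - <<'E'
from fit2 import *
print(*fit2([.501,.0295,.131,-.245,.45]));T,s=tool();print(T.round(3).tolist(),s["contact_force"].round(1),s["ft_torque"].round(2))
f=camera("wrist")["frame"];a=cv2.resize(f[100:330,150:400],(400,368),interpolation=2)
g=camera("side")["frame"];b=cv2.resize(g[150:242,200:300],(400,368),interpolation=2)
cv2.imwrite("pics/c4.png",np.hstack([a,b])[:,:,::-1])
E
```

```text
time: 19.43
position: [0.5031, 0.0303, 0.1106]
tool_rot: [-0.0, 0.992, -0.126, 0.002]
contact_force: [9.4, 6.2, -8.3]
width: 0.0126
gripper_force: 119.2
time: 20.1
position: [0.5026, 0.0304, 0.1119]
tool_rot: [-0.0, 0.992, -0.126, 0.002]
contact_force: [10.4, 5.7, -9.6]
width: 0.0123
gripper_force: 119.0
time: 20.77
position: [0.5014, 0.0307, 0.114]
tool_rot: [-0.0, 0.992, -0.126, 0.002]
contact_force: [3.7, 6.6, 1.4]
width: 0.0122
gripper_force: 120.4
time: 21.43
position: [0.5014, 0.0304, 0.1151]
tool_rot: [0.0, 0.992, -0.126, 0.002]
contact_force: [7.2, 4.9, -3.6]
width: 0.0121
gripper_force: 119.5
[ 0.4994  0.0298  0.1329 -0.2498  0.4635] 0.026 in tool mm [ -1.6   1.1 -17.8]
[[0.966, -0.259, 0.004, 0.501], [-0.259, -0.966, -0.0, 0.031], [0.004, -0.001, -1.0, 0.115], [0.0, 0.0, 0.0, 1.0]] [ 3.2  2.3 -1.3] [ 0.45 -0.88  0.12]
```

View pics/c4.png

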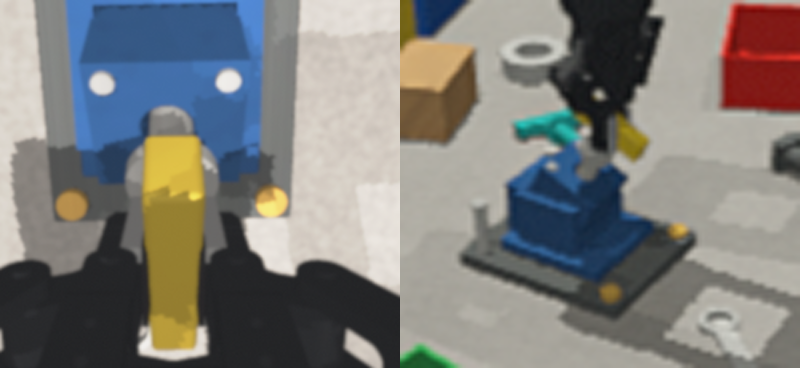

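```bash
python3 -m inch '[{"linear":[0,-2,-0.3],"yaw":0.12,"fingers":0},{"linear":[0,-2,-0.3],"yaw":0.12,"fingers":0},{"linear":[0.1,2,-0.1],"yaw":-0.12,"fingers":0},{"linear":[0,2,-0.3],"yaw":-0.12,"fingers":0},{"linear":[0,2,-0.3],"yaw":-0.12,"fingers":0},{"linear":[0,2,-0.3],"yaw":-0.12,"fingers":0},{"linear":[0.1,-2,-0.1],"yaw":0.12,"fingers":0},{"linear":[0,-2,-0.3],"yaw":0.12,"fingers":0}]'
python3 -m inch '[{"linear":[0,-2,-0.3],"yaw":0.12,"fingers":0},{"linear":[0,-2,-0.3],"yaw":0.12,"fingers":0},{"linear":[0.1,2,-0.1],"yaw":-0.12,"fingers":0},{"linear":[0,2,-0.3],"yaw":-0.12,"fingers":0},{"linear":[0,2,-0.3],"yaw":-0.12,"fingers":0},{"linear":[0,2,-0.3],"yaw":-0.12,"fingers":0},{"linear":[0.1,-2,-0.1],"yaw":0.12,"fingers":0},{"linear":[0,-2,-0.3],"yaw":0.12,"fingers":0}]'
python3 -m inch '[{"linear":[0,-2,-0.3],"yaw":0.12,"fingers":0},{"linear":[0,-2,-0.3],"yaw":0.12,"fingers":0},{"linear":[0.1,2,-0.1],"yaw":-0.12,"fingers":0},{"linear":[0,2,-0.3],"yaw":-0.12,"fingers":0},{"linear":[0,2,-0.3],"yaw":-0.12,"fingers":0},{"linear":[0,2,-0.3],"yaw":-0.12,"fingers":0},{"linear":[0.1,-2,-0.1],"yaw":0.12,"fingers":0},{"linear":[0,-2,-0.3],"yaw":0.12,"fingers":0}]'
python3 - <<'E'
from fit2 import *
print(*fit2([.497,.0295,.138,-.245,.45]));T,s=tool();print(T.round(3).tolist(),s["contact_force"].round(1),s["ft_torque"].round(2))
E
```

```text
time: 22.25
position: [0.5005, 0.0306, 0.117]
tool_rot: [0.0, 0.992, -0.126, 0.002]
contact_force: [6.8, 5.0, -4.3]
width: 0.0125
gripper_force: 119.5
time: 22.92
position: [0.4996, 0.0308, 0.1189]
tool_rot: [0.0, 0.992, -0.126, 0.002]
contact_force: [6.5, 4.9, -4.6]
width: 0.0125
gripper_force: 119.5
time: 23.58
position: [0.4987, 0.031, 0.1208]
tool_rot: [0.0, 0.992, -0.126, 0.002]
contact_force: [6.4, 5.7, -4.5]
width: 0.0123
gripper_force: 119.5
[ 0.4971  0.0303  0.1392 -0.2494  0.4665] 0.029 in tool mm [ -1.4   1.1 -18.4]
[[0.966, -0.259, 0.003, 0.499], [-0.259, -0.966, -0.0, 0.031], [0.003, -0.001, -1.0, 0.121], [0.0, 0.0, 0.0, 1.0]] [ 3.9  1.2 -1.8] [ 0.52 -0.78  0.14]
```

```bash
python3 -m inch '[{"linear":[-0.2,0,-0.5],"yaw":0,"fingers":0},{"linear":[-0.2,0,-0.5],"yaw":0,"fingers":0},{"linear":[-0.2,0,-0.5],"yaw":0,"fingers":0},{"linear":[-0.2,0,-0.5],"yaw":0,"fingers":0},{"linear":[-0.2,0,-0.5],"yaw":0,"fingers":0},{"linear":[-0.2,0,-0.5],"yaw":0,"fingers":0},{"linear":[-0.2,0,-0.5],"yaw":0,"fingers":0},{"linear":[-0.2,0,-0.5],"yaw":0,"fingers":0}]'
```

```text
time: 24.3
position: [0.4966, 0.0318, 0.1245]
tool_rot: [0.0, 0.992, -0.124, 0.001]
contact_force: [4.4, 3.8, -4.7]
width: 0.0123
gripper_force: 119.6
```

Free sliding. Go faster in small increments.

```bash
python3 -m inch '[{"linear":[-0.4,0,-1],"yaw":0,"fingers":0},{"linear":[-0.4,0,-1],"yaw":0,"fingers":0},{"linear":[-0.4,0,-1],"yaw":0,"fingers":0},{"linear":[-0.4,0,-1],"yaw":0,"fingers":0},{"linear":[-0.4,0,-1],"yaw":0,"fingers":0},{"linear":[-0.4,0,-1],"yaw":0,"fingers":0},{"linear":[-0.4,0,-1],"yaw":0,"fingers":0},{"linear":[-0.4,0,-1],"yaw":0,"fingers":0}]'
python3 -m inch '[{"linear":[-0.4,0,-1],"yaw":0,"fingers":0},{"linear":[-0.4,0,-1],"yaw":0,"fingers":0},{"linear":[-0.4,0,-1],"yaw":0,"fingers":0},{"linear":[-0.4,0,-1],"yaw":0,"fingers":0},{"linear":[-0.4,0,-1],"yaw":0,"fingers":0},{"linear":[-0.4,0,-1],"yaw":0,"fingers":0},{"linear":[-0.4,0,-1],"yaw":0,"fingers":0},{"linear":[-0.4,0,-1],"yaw":0,"fingers":0}]'
python3 - <<'E'
from fit2 import *
print(*fit2([.49,.0325,.159,-.245,.45]));T,s=tool();print(s["contact_force"].round(1),s["ft_torque"].round(2))
E
```

```text
time: 24.97
position: [0.4929, 0.0327, 0.1325]
tool_rot: [0.0, 0.992, -0.124, 0.0]
contact_force: [4.8, 2.7, -3.6]
width: 0.012
gripper_force: 119.5
time: 25.63
position: [0.4893, 0.0335, 0.1403]
tool_rot: [0.0, 0.992, -0.124, -0.0]
contact_force: [2.6, 1.8, -3.0]
width: 0.0124
gripper_force: 119.5
[ 0.4876  0.0328  0.1584 -0.2445  0.4641] 0.027 in tool mm [ -1.5   1.1 -18.1]
[ 1.1  1.8 -1.9] [ 0.42 -0.37  0.06]
```

```bash
python3 -m inch '[{"linear":[-1,0,-2],"yaw":0,"fingers":0},{"linear":[-1.7,0,-3.6],"yaw":0,"fingers":0},{"linear":[-1.7,0,-3.6],"yaw":0,"fingers":0},{"linear":[-1.7,0,-3.6],"yaw":0,"fingers":0},{"linear":[-1.7,0,-3.6],"yaw":0,"fingers":0},{"linear":[-1.7,0,-3.6],"yaw":0,"fingers":0},{"linear":[-1.7,0,-3.6],"yaw":0,"fingers":0},{"linear":[-1.7,0,-3.6],"yaw":0,"fingers":0}]'
python3 -m inch '[{"linear":[0,0,-6],"yaw":0,"fingers":0},{"linear":[0,0,-6],"yaw":0,"fingers":0},{"linear":[0,0,-6],"yaw":0,"fingers":0},{"linear":[0,0,-6],"yaw":0,"fingers":0},{"linear":[0,0,-6],"yaw":0,"fingers":0},{"linear":[0,0,-6],"yaw":0,"fingers":0},{"linear":[0,0,0],"yaw":0,"fingers":0},{"linear":[0,0,0],"yaw":0,"fingers":0}]'
python3 - <<'E'
from fit2 import *
T,s=tool();print(*fit2([.475,.036,s["position"][2]+.018,-.245,.45]));print(s["contact_force"].round(1),s["ft_torque"].round(2))
f=camera("wrist")["frame"];a=cv2.resize(f[30:330,100:400],(400,400),interpolation=2)
g=camera("side")["frame"];b=cv2.resize(g[140:240,200:300],(400,400),interpolation=2)
cv2.imwrite("pics/c5.png",np.hstack([a,b])[:,:,::-1])
E
```

```text
time: 26.35
position: [0.4769, 0.0367, 0.1679]
tool_rot: [0.0, 0.992, -0.124, 0.0]
contact_force: [0.1, 0.1, -2.7]
width: 0.0119
gripper_force: 119.6
time: 27.02
position: [0.4774, 0.0367, 0.2039]
tool_rot: [0.0, 0.992, -0.124, 0.0]
contact_force: [-0.4, 0.4, -2.5]
width: 0.0123
gripper_force: 119.6
[ 0.4755  0.036   0.222  -0.2472  0.4477] 0.023 in tool mm [ -1.7   1.1 -18. ]
[-0.4  0.4 -2.5] [-0.    0.05 -0.02]
```

View pics/c5.png

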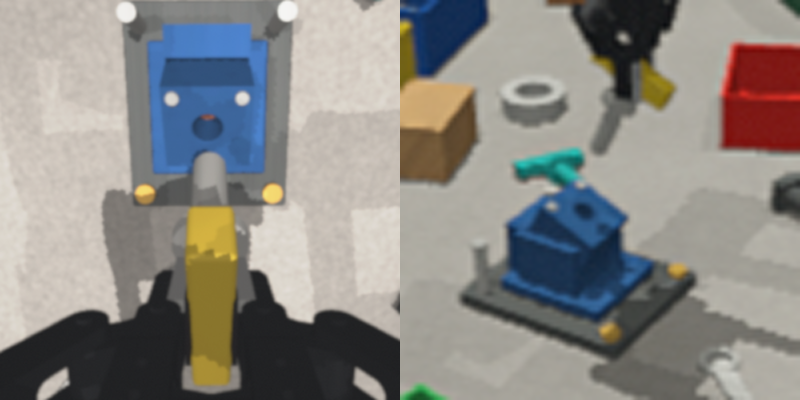

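The pin is out (shank visible, bore at crop (208,125) empty), the jig is seated, and the pin hangs firmly at its lean. Now to the bin.

```bash
python3 -m inch '[{"linear":[2,10,0],"yaw":0,"fingers":0},{"linear":[2,20,0],"yaw":0,"fingers":0},{"linear":[2,26,0],"yaw":0,"fingers":0},{"linear":[2,26,0],"yaw":0,"fingers":0},{"linear":[2,26,0],"yaw":0,"fingers":0},{"linear":[2,26,0],"yaw":0,"fingers":0},{"linear":[2,26,0],"yaw":0,"fingers":0},{"linear":[2,26,0],"yaw":0,"fingers":0}]'
python3 -m inch '[{"linear":[2,26,0],"yaw":0,"fingers":0},{"linear":[2,26,0],"yaw":0,"fingers":0},{"linear":[2,26,0],"yaw":0,"fingers":0},{"linear":[2,26,0],"yaw":0,"fingers":0},{"linear":[2,26,0],"yaw":0,"fingers":0},{"linear":[2,26,0],"yaw":0,"fingers":0},{"linear":[2,26,0],"yaw":0,"fingers":0},{"linear":[2,16,0],"yaw":0,"fingers":0}]'
python3 -m inch '[{"linear":[0,0,0],"yaw":-0.07,"fingers":0},{"linear":[0,0,0],"yaw":-0.07,"fingers":0},{"linear":[0,0,0],"yaw":-0.07,"fingers":0},{"linear":[0,0,0],"yaw":-0.07,"fingers":0},{"linear":[0,0,0],"yaw":-0.07,"fingers":0},{"linear":[0,0,0],"yaw":-0.06,"fingers":0},{"linear":[0,0,0],"yaw":0,"fingers":0},{"linear":[0,0,0],"yaw":0,"fingers":0}]'
python3 - <<'E'
from h import *
T,s=tool();print(T.round(3).tolist(),s["contact_force"].round(1),s["gripper_force"])
print("target in tool mm",(np.linalg.inv(T)@[.412,-.343,.1,1]*1e3).round(0))
f,K,Tc,_=cam("wrist");cv2.imwrite("pics/b1.png",f[:,:,::-1])
for dx,dy in((.09,.065),(.09,-.065),(-.09,-.065),(-.09,.065)):
    p=np.array([.412,-.343,.06])+R.from_euler("z",.16).as_matrix()@[dx,dy,0];print(proj(K,Tc,p).round())
E
```

```text
time: 27.83
position: [0.4461, -0.1493, 0.2032]
tool_rot: [0.0, 0.992, -0.124, -0.0]
contact_force: [0.4, 0.0, -3.0]
width: 0.0121
gripper_force: 119.6
time: 28.5
position: [0.4125, -0.3463, 0.2032]
tool_rot: [0.0, 0.992, -0.125, -0.0]
contact_force: [0.9, -0.0, -2.7]
width: 0.0125
gripper_force: 119.6
time: 29.17
position: [0.4136, -0.3433, 0.2032]
tool_rot: [-0.0, 0.997, 0.08, -0.0]
contact_force: [0.5, -0.3, -2.7]
width: 0.0124
gripper_force: 119.5
[[0.987, 0.159, -0.0, 0.414], [0.159, -0.987, 0.0, -0.343], [-0.0, -0.001, -1.0, 0.203], [0.0, 0.0, 0.0, 1.0]] [ 0.5 -0.3 -2.7] 119.54766511917114
target in tool mm [  -1.   -1.  103. 1000.]
[184.  80.]
[329.  80.]
[319. 261.]
[195. 261.]
```

View pics/b1.png

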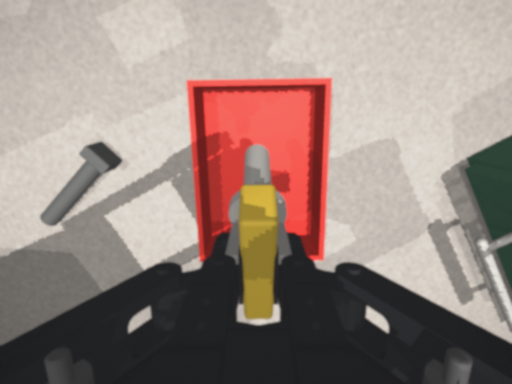

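```bash
python3 -m inch '[{"linear":[0,0,6],"yaw":0,"fingers":0},{"linear":[0,0,10],"yaw":0,"fingers":0},{"linear":[0,0,10],"yaw":0,"fingers":0},{"linear":[0,0,10],"yaw":0,"fingers":0},{"linear":[0,0,10],"yaw":0,"fingers":0},{"linear":[0,0,10],"yaw":0,"fingers":0},{"linear":[0,0,10],"yaw":0,"fingers":0},{"linear":[0,0,10],"yaw":0,"fingers":0}]'
python3 -m inch '[{"linear":[0,0,10],"yaw":0,"fingers":0},{"linear":[0,0,10],"yaw":0,"fingers":0},{"linear":[0,0,10],"yaw":0,"fingers":0},{"linear":[0,0,8],"yaw":0,"fingers":0},{"linear":[0,0,6],"yaw":0,"fingers":0},{"linear":[0,0,4],"yaw":0,"fingers":0},{"linear":[0,0,2],"yaw":0,"fingers":0},{"linear":[0,0,0],"yaw":0,"fingers":0}]'
```

```text
time: 29.88
position: [0.4136, -0.3433, 0.1262]
tool_rot: [-0.0, 0.997, 0.081, -0.0]
contact_force: [0.6, 0.3, -2.7]
width: 0.0125
gripper_force: 119.6
time: 30.55
position: [0.4137, -0.3433, 0.0772]
tool_rot: [-0.0, 0.997, 0.081, -0.0]
contact_force: [0.3, -0.2, -1.6]
width: 0.0125
gripper_force: 119.6
```

Down 8 mm more, slowly.

```bash
python3 -m inch '[{"linear":[0,0,1],"yaw":0,"fingers":0},{"linear":[0,0,1],"yaw":0,"fingers":0},{"linear":[0,0,1],"yaw":0,"fingers":0},{"linear":[0,0,1],"yaw":0,"fingers":0},{"linear":[0,0,1],"yaw":0,"fingers":0},{"linear":[0,0,1],"yaw":0,"fingers":0},{"linear":[0,0,1],"yaw":0,"fingers":0},{"linear":[0,0,1],"yaw":0,"fingers":0}]'
```

```text
time: 31.22
position: [0.4138, -0.3434, 0.0694]
tool_rot: [0.0, 0.997, 0.081, 0.0]
contact_force: [0.2, 0.0, -2.7]
width: 0.0126
gripper_force: 119.6
```

```bash
python3 -m inch '[{"linear":[0,0,0],"yaw":0,"fingers":60},{"linear":[0,0,0],"yaw":0,"fingers":60},{"linear":[0,0,0],"yaw":0,"fingers":60},{"linear":[0,0,0],"yaw":0,"fingers":60},{"linear":[0,0,0],"yaw":0,"fingers":60},{"linear":[0,0,0],"yaw":0,"fingers":60},{"linear":[0,0,-5],"yaw":0,"fingers":60},{"linear":[0,0,-10],"yaw":0,"fingers":60}]'
python3 -m inch '[{"linear":[0,0,-18],"yaw":0,"fingers":60},{"linear":[0,0,-18],"yaw":0,"fingers":60},{"linear":[0,0,-18],"yaw":0,"fingers":60},{"linear":[0,0,-18],"yaw":0,"fingers":60},{"linear":[0,0,-18],"yaw":0,"fingers":60},{"linear":[0,0,-18],"yaw":0,"fingers":60},{"linear":[0,0,-10],"yaw":0,"fingers":60},{"linear":[0,0,0],"yaw":0,"fingers":60}]'
python3 - <<'E'
from h import *
f=camera("wrist")["frame"];g=camera("side")["frame"]
cv2.imwrite("pics/e.png",np.hstack([cv2.resize(f[40:340,100:400],(400,400)),cv2.resize(g[100:250,200:350],(400,400))])[:,:,::-1])
E
```

```text
time: 31.88
position: [0.4131, -0.3426, 0.0839]
tool_rot: [-0.001, 0.997, 0.081, -0.001]
contact_force: [0.2, -0.0, 0.4]
width: 0.0513
gripper_force: 0.0
time: 32.55
position: [0.4149, -0.3448, 0.206]
tool_rot: [0.002, 0.997, 0.081, 0.002]
contact_force: [1.2, -0.1, 0.6]
width: 0.0514
gripper_force: 0.0
```

View pics/e.png

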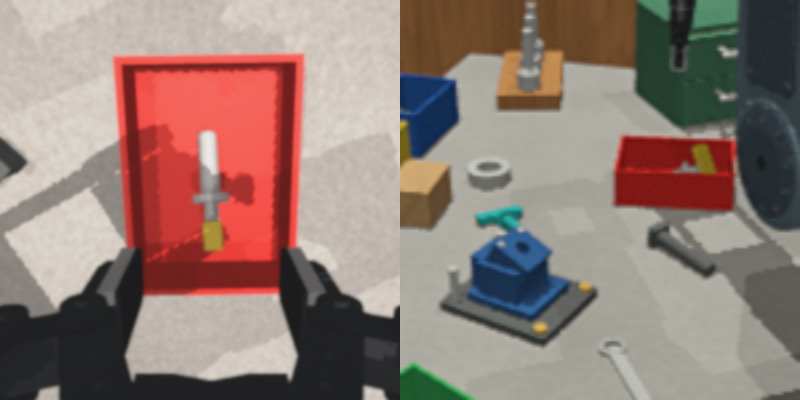

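The pin lies in the red bin (crop (208,190)), the jig is seated, and the gripper is clear.

```bash
python3 -m inch '[{"linear":[0,0,-5],"yaw":0,"fingers":60},{"linear":[0,0,0],"yaw":0,"fingers":60},{"linear":[0,0,0],"yaw":0,"fingers":60},{"linear":[0,0,0],"yaw":0,"fingers":60},{"linear":[0,0,0],"yaw":0,"fingers":60},{"linear":[0,0,0],"yaw":0,"fingers":60},{"linear":[0,0,0],"yaw":0,"fingers":60},{"linear":[0,0,0],"yaw":0,"fingers":60}]'; python3 -c "
from rig import *
print(finish_job())"
```

```text
time: 33.32
position: [0.4137, -0.3433, 0.2074]
tool_rot: [-0.0, 0.997, 0.081, -0.0]
contact_force: [0.0, 0.7, -0.8]
width: 0.0517
gripper_force: 0.0
the job is handed in; nothing more can be done
None
```

I twisted the pin free and lowered it into the red bin before letting go; it lies there with the jig block seated on its base plate, and I handed the job in at about 33 s (no verdict was returned).

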